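# Seat the gauge carrier on its ball seats

### The arm

A 7-joint arm with a two-finger parallel gripper is mounted at the origin on the work surface. World frame = base frame: x ahead of the robot, y to its left, z up, the work surface at z = 0. Lengths are in mm, angles in rad, forces in N, time in s.
With the tool pointing down it reaches from about 350 to 900 mm from the base axis. Payload 7.2 kg.
Tool frame: the origin (TCP) lies at the very end of the fingers, on their centre line; the grasp point (between the pads) lies 19 mm behind it; z points along the fingers, y is the line along which they close (so a half turn about z gives the same grasp; the last joint's range is limited). The gripper opens to 88 mm and grips with 3 to 60 N. Pads are 20 mm wide; open, the fingers measure 115 mm over their backs; the gripper's body (75 mm by 178 mm) begins 61 mm behind the grasp point.
Start: joints at [1.217, 0.411, -0.013, 1.596, 0.006, 1.134, -0.082], TCP at [176.191, -599.655, 222.653] pointing down, gripper open.
Joint ranges: [-2.95, 2.95], [-0.29, 1.99], [-1.47, 1.44], [0.14, 2.54], [-1.03, 4.17], [0.13, 1.85], [-2.86, 2.86]. Speed limits (rad/s): [2.39, 2.39, 3.01, 3.01, 3.14, 3.14, 3.14].

### API

Orientations are given as a rotation vector (axis times angle).
In Python, from workcell import status, read_camera, camera_info, job gives the robot as it stands.
- The arm moves only by the tool send_rows, never from a script. Its arguments are lists of equal length, an entry for each row: "offset": the shift along the tool's x, y, z scaled (see below), a list of three; "twist": the turn, a rotation vector about the tool's x, y, z scaled (see below), a list of three. In form: {"offset": [[x, y, z], ...], "twist": [[ax, ay, az], ...]}. A call has exactly 8 rows; each row is the pose to reach, as a shift and turn from the pose commanded when the call began, along the tool's axes at that moment; what a row does not reach only later rows make up. The controller multiplies each number of a shift by 40 cm and each number of a turn by 60 degrees. A row lasts 1/10 s, in which the tool goes at most 50 mm and 8.59 degrees, less where a joint would pass 70% of its speed; a pose out of reach is approached as far as the arm can. A call with a number of a shift or a turn outside -1 to 1 is refused whole. A call with a gripper value outside its range is refused whole. "hand" is the opening, from 0 (shut) to 1 (fully open), set as the call begins (left out, the last holds). The fingers move at their own pace and stop on an object; the grip force is fixed at half the most. Time passes only in rows, so rows that repeat a pose let the fingers close, or fill a call up. It gives the time, the measured TCP pose, the force, the opening and the grip force at its end, in the units of the state.
- status.get_state(): the state, without advancing time (a new reading comes with each control period).
- read_camera(name): name is "scene" or "side" or "wrist"; returns (picture, depth): 480x640x3 uint8, red, green, blue; 480x640 float32, mm along the optical axis (not along the pixel's ray), 0 where there is no reading.
- camera_info(name): a dict with "fov_y" (degrees; the focal length in pixels is half the picture's height over the tangent of half this angle, whatever the lens; pixels are square), "cx", "cy" (the principal point, pixels), "k1" (the pictures are not rectified: a ray, as slopes to the right and down, at radius r is drawn at 1 + k1 r^2 times it, then the intrinsics apply), "T" (4x4, takes a point from camera to world coordinates). Camera axes: x right, y down, z forward; pixel columns grow to the right and rows downward; lengths in mm; the calibration is good to about 2 mm. A picture is of the moment at which its call begins: read the wrist's pose just before it. camera_info takes no time and is no camera call; for the wrist camera it gives the pose at the moment of the call.
- job.finish_job(): hands the job in; it is judged then, once.
The state is a dict: "clock": time; "q": joint angles; "joint_vel": joint speeds; "tau": joint torques, N m; "ee_pos": TCP position; "tcp_rot": TCP orientation; "wrist_force": force on the tool from outside, world axes, zero at the start; "torque": the same for the moment, N m; "finger_gap": finger opening in mm; "gripper_force": force on a finger pad.
Only numpy, scipy, OpenCV 4.12 (cv2) and the standard library are available. Lean on these libraries where they do the work, as an engineer would, in place of code of your own. Each camera call takes 0.05 s, during which the arm holds its last target. There are 200 camera calls.

### The job

Pick up the three-footed dial-gauge carrier by its black grip and set it on the gauge fixture, with the lone foot under the dial in the conical cup, and the other two in the V-groove and on the flat pad. Keep hold of it and feel it into the seats until all three balls are fully home, press it down gently with about 10 to 15 N to bed it (never over 30 N), and only then let go and move clear. Leave the other things on the bench alone.

Things in the scene. Friction and masses are not known exactly. Their poses are not given: they have to be found in the camera images.
- carrier: loose dial-gauge carrier, 0.32 to 0.48 kg: Y-shaped aluminium plate (28 to 36 mm above the ball undersides) on three legs ending in 16 mm steel balls, a black grip block in the middle, a round dial (36 mm wide, top 48 mm up) over the lone leg. Origin on the grip's axis, level with the ball undersides (on the bench at the start); x from the grip to the lone foot, y left, z up
- handle (a point): middle of the carrier's upright black grip block, 62 mm above the ball undersides; axes as the carrier's. The block is 50 mm along x, 16 mm along y, and spans 36 to 80 mm above the ball undersides; pinch it along y
- fixture: gauge fixture fixed to the bench: grey base 190 x 160 x 22 mm with a steel seat plate clamped on top carrying a cone, a groove and a flat seat. Origin under the base's centre, at bench height; axes as those of a seated carrier. The seats lie together up to 7 mm off their nominal places along x and along y, and turned up to 0.03 rad about z; readings do not show this: find it by feel or by eye
- seat_level (a point): on the fixture's axis, 60 mm above the bench, axes as the fixture's: a carrier fully home has all ball undersides at this height. Seat heights are exact; seats do not give. Flanks slope 45 degrees: a foot some mm off centre rides about as many mm high and is pushed towards the centre, but with friction (0.5 to 0.66); one let go off centre hangs, or skids and scars the seat
- cone_nominal (a point): nominal place of the conical seat, 60 mm along the fixture's x, at the ball centre's seated height (68 mm): a round post of 36 mm with a 90-degree conical cup, mouth 28 mm wide, rim 71 mm above the bench. The true cup is up to about 10 mm away
- groove_nominal (a point): nominal place of the groove seat, at (-40, 45) mm in the fixture's x, y, at the ball centre's seated height (68 mm): a 36 mm square block with a 90-degree V-groove 28 mm wide that points at the cone, rim 71 mm above the bench. Off by the same shift and turn as the cone
- flat_nominal (a point): nominal place of the flat seat, at (-40, -45) mm in the fixture's x, y, at the ball centre's seated height (68 mm): a round post of 36 mm with a flat top 60 mm above the bench; the ball may stand anywhere on it
- foot_a (a point): centre of the ball (16 mm) of the carrier's lone foot (under the dial), which belongs in the conical seat; at (60, 0, 8) mm in the carrier's frame
- foot_b (a point): centre of the ball (16 mm) of the carrier's foot on the left of the pair, which belongs in the V-groove; at (-40, 45, 8) mm in the carrier's frame
- foot_c (a point): centre of the ball (16 mm) of the carrier's foot on the right of the pair, which belongs on the flat pad; at (-40, -45, 8) mm in the carrier's frame
- wrench: bystander: open-ended steel wrench, 170 mm, lying flat; origin at the middle of its length, x along it
- bearing: bystander: steel bearing ring, 48 mm across, 26 mm bore, 18 mm high; origin at the centre of its underside
- screwdriver: bystander: screwdriver, 190 mm, lying flat; origin near its middle, x along it
- hub: bystander: dark steel wheel hub with a 120 mm flange, 45 mm high; origin at the centre of its underside
- carton: bystander: plain blue carton 90 x 150 x 55 mm; origin at the centre of its underside
- knuckle: bystander: black cast steering knuckle, a 84 mm ring with three arms up to 117 mm long, 30 mm high; origin under the ring's centre
- pliers: bystander: pliers lying flat, 150 mm long, 10 mm high; origin at the pivot, x towards the jaws
- grease_jar: bystander: white jar with a black cap, 70 mm across, 75 mm high; origin at the centre of its underside

How it is judged:
By the outcome, as a careful person would: the job done as asked, in the order asked, and still so for the second after the job is handed in, with the robot touching nothing.
It also fails if it takes over 51 s, if anything falls off the work surface, if the arm or the gripper's body presses on something with over 40 N, if the wrist force passes 120 N, or if a joint passes its speed limit or range.

## Working session

There is one attempt and no reset: what is moved stays moved. The work goes in short steps, Python scripts to look and compute and a tool call to move; the robot and the scene stay as the last step left them, time stands still between calls to the robot, and variables do not carry over. Pictures are saved under pics/ and viewed, at most 10 in all, crops included, and the job is handed in when it is done.

Besides the shell and the picture viewer there is one more tool, called after "Call:" in YAML: its name, and indented under it one key for each argument. send_rows: Moves the arm, as the interface text tells. Its arguments: {"type":"object","properties":{"offset":{"type":"array","items":{"type":"array","items":{"type":"number"}}},"twist":{"type":"array","items":{"type":"array","items":{"type":"number"}}},"hand":{"type":"number"}},"required":["offset","twist"]}

```bash
ls; mkdir -p pics
cat > h.py <<'E'
import numpy as np, cv2
from workcell import status, read_camera, camera_info, job
from scipy.spatial.transform import Rotation as R
def cam(name):
    i=camera_info(name); im,d=read_camera(name); return i,im,d
def pts(i,d):
    # world xyz for each pixel
    h,w=d.shape; f=h/2/np.tan(np.radians(i['fov_y'])/2)
    v,u=np.mgrid[0:h,0:w].astype(float)
    a=(u-i['cx'])/f; b=(v-i['cy'])/f; x,y=a.copy(),b.copy()
    for _ in range(15):
        s=1+i['k1']*(x*x+y*y); x=a/s; y=b/s
    P=np.stack([x*d,y*d,d],-1); T=np.array(i['T'])
    W=P@T[:3,:3].T+T[:3,3]; W[d==0]=np.nan; return W
def proj(i,p):
    f=240/np.tan(np.radians(i['fov_y'])/2); T=np.array(i['T'])
    c=(np.atleast_2d(p)-T[:3,3])@T[:3,:3]; s=c[:,:2]/c[:,2:]; s=s*(1+i['k1']*(s**2).sum(1,keepdims=True))
    return s*f+[i['cx'],i['cy']]
def st():
    s=status.get_state(); print({k:np.round(s[k],3) for k in('clock','q','ee_pos','tcp_rot','wrist_force','torque','finger_gap','gripper_force')}); return s
E
python3 - <<'E'
from h import *
st()
for n in('scene','side'):
    i,im,d=cam(n); W=pts(i,d); np.savez('/tmp/'+n,W=W,im=im); cv2.imwrite(f'pics/{n}0.png',im[...,::-1]); print(n,np.round(i['T'],2).tolist(),i['fov_y'])
E
```

```text
pics
{'clock': np.float64(0.0), 'q': array([ 1.217,  0.412, -0.013,  1.597,  0.006,  1.134, -0.082]), 'ee_pos': array([ 176.038, -599.188,  221.826]), 'tcp_rot': array([-3.108e+00, -4.470e-01,  1.000e-03]), 'wrist_force': array([ 0.268, -0.185,  1.431]), 'torque': array([-0.028,  0.015, -0.044]), 'finger_gap': np.float64(87.85), 'gripper_force': np.float64(0.0)}
scene [[0.76, 0.39, -0.51, 1165.64], [0.65, -0.45, 0.62, -792.69], [0.01, -0.8, -0.59, 819.87], [0.0, 0.0, 0.0, 1.0]] 54.76894991946234
side [[-0.91, -0.26, 0.32, 256.96], [-0.41, 0.59, -0.69, 634.63], [-0.01, -0.76, -0.65, 706.88], [0.0, 0.0, 0.0, 1.0]] 57.747525323945794
```

View pics/scene0.png

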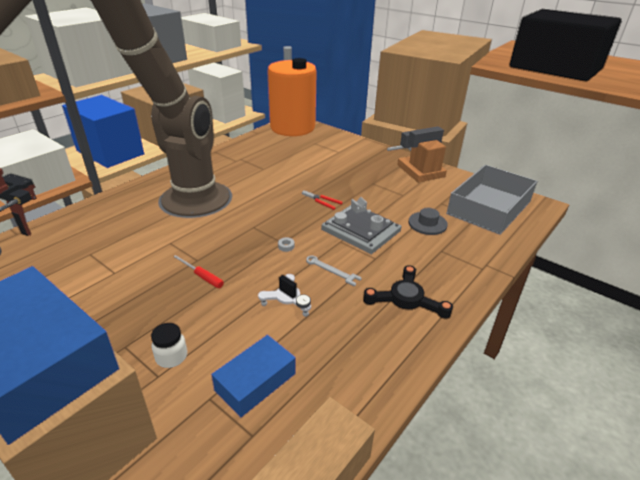

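View pics/side0.png

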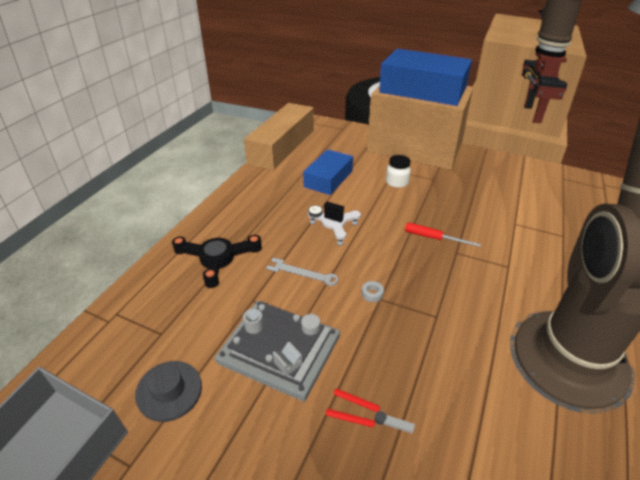

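The scene picture shows the carrier at (287,293) with its dial at (304,300), and the fixture at (360,225). In the side picture they are at (333,215) and (280,345), with posts at (253,318) and (311,325) and the groove block at (289,357).

```bash
python3 - <<'E'
from h import *
for n,c in(('scene',[(360,228,50),(287,293,40)]),('side',[(280,345,70),(333,218,40)])):
    Z=np.load(f'/tmp/{n}.npz'); W,im=Z['W'],Z['im']
    for (u,v,r) in c:
        sl=(slice(v-r,v+r),slice(u-r,u+r)); w=W[sl].reshape(-1,3); k=im[sl].reshape(-1,3).astype(int)
        for lo,hi in((14,20),(20,26),(28,38),(38,46),(46,50),(55,64),(66,75),(76,84)):
            m=(w[:,2]>lo)&(w[:,2]<hi); 
            if m.sum()>3: print(n,(u,v),(lo,hi),m.sum(),w[m].mean(0).round(1),w[m].min(0).round(),w[m].max(0).round())
Z=np.load('/tmp/side.npz'); print([ (p,Z['W'][p[1],p[0]].round(1).tolist()) for p in((253,313),(311,322),(289,355),(317,212),(340,239),(355,217),(333,210))])
E
cat > crop.py <<'E'
from h import *
a=np.load('/tmp/side.npz')['im'][...,::-1]
x=cv2.resize(a[290:400,210:350],None,fx=4,fy=4,interpolation=cv2.INTER_CUBIC)
cv2.imwrite('pics/crop1.png',x)
E
python3 crop.py
```

```text
scene (360, 228) (14, 20) 151 [560.8 161.4  16.9] [308.  98.  14.] [756. 349.  20.]
scene (360, 228) (20, 26) 539 [581.  174.2  23.2] [441.  82.  20.] [775. 291.  26.]
scene (360, 228) (28, 38) 223 [581.2 153.8  33.3] [454.  95.  28.] [770. 283.  38.]
scene (360, 228) (38, 46) 794 [547.9 198.9  41.8] [468. 141.  38.] [616. 271.  46.]
scene (360, 228) (46, 50) 66 [544.6 201.8  47.9] [470. 148.  46.] [611. 269.  50.]
scene (360, 228) (55, 64) 169 [515.7 200.1  60.2] [471. 146.  55.] [610. 270.  64.]
scene (360, 228) (66, 75) 129 [549.9 226.9  70.3] [470. 187.  66.] [611. 277.  75.]
scene (287, 293) (14, 20) 18 [ 595.7 -198.9   16.2] [ 537. -222.   14.] [ 653. -172.   20.]
scene (287, 293) (28, 38) 326 [ 578.2 -190.4   35.4] [ 527. -229.   28.] [ 657. -113.   38.]
scene (287, 293) (38, 46) 152 [ 592.5 -183.4   40.5] [ 537. -228.   38.] [ 653. -115.   46.]
scene (287, 293) (46, 50) 104 [ 628.5 -177.9   48.4] [ 563. -194.   46.] [ 653. -159.   50.]
scene (287, 293) (55, 64) 43 [ 591.  -179.7   59.6] [ 559. -184.   55.] [ 611. -170.   64.]
scene (287, 293) (66, 75) 48 [ 588.4 -179.1   70.7
[... 1006 characters left out ...]
8) (38, 46) 158 [ 626.6 -221.7   42.1] [ 546. -343.   38.] [ 709. -141.   46.]
side (333, 218) (46, 50) 126 [ 626.1 -194.9   47.9] [ 557. -332.   46.] [ 692. -160.   50.]
side (333, 218) (55, 64) 57 [ 580.9 -173.3   59.4] [ 557. -318.   55.] [ 652. -164.   64.]
side (333, 218) (66, 75) 60 [ 579.8 -168.1   70.3] [ 557. -177.   66.] [ 605. -164.   75.]
side (333, 218) (76, 84) 93 [ 581.8 -173.1   79. ] [ 557. -183.   76.] [ 606. -165.   82.]
[((253, 313), [593.4, 196.3, 67.4]), ((311, 322), [486.6, 164.2, 58.6]), ((289, 355), [490.1, 248.7, 60.7]), ((317, 212), [624.8, -169.1, 47.9]), ((340, 239), [540.1, -116.0, 28.5]), ((355, 217), [535.4, -205.9, 33.9]), ((333, 210), [581.8, -170.3, 66.2])]
```

View pics/crop1.png

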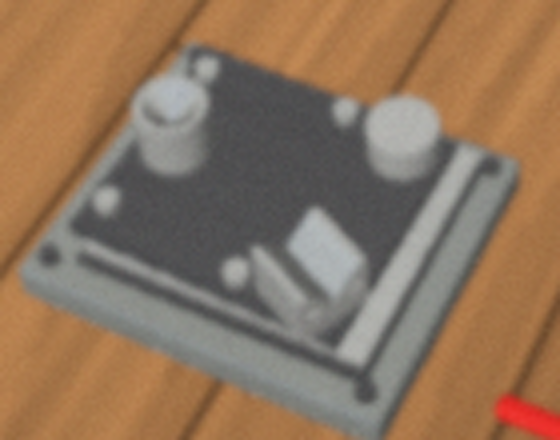

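The crop shows the cone post at upper left, the flat post at upper right and the V-block at bottom. The fixture's x axis is close to world +x. Next I go above the carrier with the wrist camera.

```bash
cat >> h.py <<'E'
def pose(s=None):
    s=s or status.get_state(); return np.array(s['ee_pos']),R.from_rotvec(s['tcp_rot'])
def down(yaw): return R.from_euler('z',yaw)*R.from_matrix(np.diag([1,-1,-1.]))
def go(p,yaw,p0=None,r0=None):
    a,b=pose(); p0=a if p0 is None else np.array(p0); r0=b if r0 is None else r0
    o=r0.inv().apply(np.array(p)-p0)/400; t=np.degrees((r0.inv()*down(yaw)).as_rotvec())/60
    print('off',o.round(4),'tw',t.round(4))
E
python3 - <<'E'
from h import *
p,r=pose(); i=camera_info('wrist'); T=np.array(i['T']); print(r.as_matrix().round(3)); print('cam in tool',r.inv().apply(T[:3,3]-p).round(1)); print((r.as_matrix().T@T[:3,:3]).round(3),i['fov_y'])
c=np.array([583,-173]); yaw=-.1
Rt=down(yaw)
off=Rt.apply(r.inv().apply(T[:3,3]-p)); print(off)
go([583-40,-173,240],yaw)
E
```

```text
[[ 0.959  0.282 -0.001]
 [ 0.282 -0.959  0.001]
 [-0.    -0.001 -1.   ]]
cam in tool [  83.4   -0.3 -161.5]
[[ 0.    -0.954 -0.299]
 [ 1.     0.001 -0.   ]
 [ 0.001 -0.299  0.954]] 64.84406872992896
[ 83.01103379  -8.03415154 161.46155548]
off [ 1.1806 -0.7637 -0.0443] tw [-0.0013  0.0004  0.3685]
```

Call:
send_rows:
  offset:
    - [0.9, -0.5, 0]
    - [0.9, -0.5, 0]
    - [0.9, -0.5, 0]
    - [0.9, -0.5, 0]
    - [0.9, -0.5, 0]
    - [0.9, -0.5, 0]
    - [0.9, -0.5, 0]
    - [0.9, -0.5, 0]
  twist:
    - [0, 0, 0.05]
    - [0, 0, 0.1]
    - [0, 0, 0.15]
    - [0, 0, 0.2]
    - [0, 0, 0.25]
    - [0, 0, 0.3]
    - [0, 0, 0.34]
    - [0, 0, 0.37]

```text
clock: 0.9
ee_pos: [457.8, -313.0, 222.5]
tcp_rot: [-3.137, 0.163, 0.0]
wrist_force: [0.8, 0.1, 0.0]
finger_gap: 87.6
gripper_force: 0.0
```

Run:
```python
from h import *
st(); go([600,-175,180],-.1)
```

```text
{'clock': np.float64(0.9), 'q': array([ 0.612,  0.297, -0.124,  1.763,  0.041,  1.084, -1.2  ]), 'ee_pos': array([ 457.83 , -313.008,  222.511]), 'tcp_rot': array([-3.137,  0.163,  0.   ]), 'wrist_force': array([0.788, 0.133, 0.031]), 'torque': array([-0.079, -0.034, -0.004]), 'finger_gap': np.float64(87.625), 'gripper_force': np.float64(0.0)}
off [ 0.3179 -0.3799  0.1062] tw [ 0.      0.0003 -0.0033]
```

Call:
send_rows:
  offset:
    - [0.32, -0.38, 0.106]
    - [0.32, -0.38, 0.106]
    - [0.32, -0.38, 0.106]
    - [0.32, -0.38, 0.106]
    - [0.32, -0.38, 0.106]
    - [0.32, -0.38, 0.106]
    - [0.32, -0.38, 0.106]
    - [0.32, -0.38, 0.106]
  twist:
    - [0, 0, 0]
    - [0, 0, 0]
    - [0, 0, 0]
    - [0, 0, 0]
    - [0, 0, 0]
    - [0, 0, 0]
    - [0, 0, 0]
    - [0, 0, 0]

```text
clock: 1.7
ee_pos: [598.8, -178.5, 180.6]
tcp_rot: [3.136, -0.164, 0.0]
wrist_force: [0.5, -0.8, -0.8]
finger_gap: 88.2
gripper_force: 0.0
```

Run:
```python
from h import *
st(); i,im,d=cam('wrist'); W=pts(i,d); np.savez('/tmp/w1',W=W,im=im); cv2.imwrite('pics/w1.png',im[...,::-1])
g=im.astype(int).sum(-1)
m=(W[...,2]>74)&(W[...,2]<86)&(abs(W[...,0]-583)<60)&(abs(W[...,1]+173)<60)
w=W[m][:,:2].astype(np.float32); print('grip top',m.sum(),W[m].mean(0),cv2.minAreaRect(w))
m=(W[...,2]>45)&(W[...,2]<52)&(abs(W[...,0]-635)<40)&(abs(W[...,1]+173)<40)
w=W[m][:,:2].astype(np.float32); print('dial',m.sum(),W[m].mean(0),cv2.minEnclosingCircle(w))
m=(W[...,2]>31)&(W[...,2]<41)&(abs(W[...,0]-583)<100)&(abs(W[...,1]+173)<100); print('plate z',np.median(W[m][:,2]),m.sum())
```

```text
{'clock': np.float64(1.7), 'q': array([ 0.34 ,  0.455, -0.178,  1.636,  0.091,  1.058, -1.54 ]), 'ee_pos': array([ 598.778, -178.471,  180.591]), 'tcp_rot': array([ 3.136, -0.164,  0.   ]), 'wrist_force': array([ 0.519, -0.832, -0.811]), 'torque': array([0.019, 0.042, 0.037]), 'finger_gap': np.float64(88.168), 'gripper_force': np.float64(0.0)}
grip top 1360 [ 584.73046152 -174.20162934   79.14205053] ((583.3101806640625, -174.0478973388672), (16.01585578918457, 50.273277282714844), 87.22917175292969)
dial 1693 [ 634.70364806 -176.61520003   47.76177065] ((629.38134765625, -174.66311645507812), 23.842092514038086)
plate z 35.39167806679288 5040
```

View pics/w1.png

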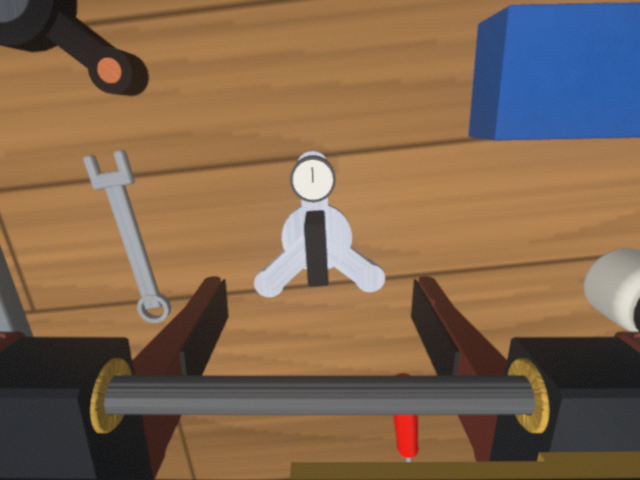

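Run:
```python
from h import *
st(); Z=np.load('/tmp/w1.npz');W=Z['W'];im=Z['im'].astype(int)
v,u=np.mgrid[0:480,0:640]; m=(np.hypot(u-313,v-178)<24)&(abs(W[...,2]-47.8)<3); D=cv2.minEnclosingCircle(W[m][:,:2].astype(np.float32)); print(D,W[m].mean(0)); a=W[m].mean(0)[:2]-[583.3,-174.05]; print(a,np.hypot(*a),np.arctan2(a[1],a[0]))
go([583.3,-174,90],-.05); go([583.3,-174,44],-.05)
```

```text
{'clock': np.float64(1.75), 'q': array([ 0.34 ,  0.455, -0.178,  1.636,  0.091,  1.058, -1.54 ]), 'ee_pos': array([ 598.865, -178.373,  180.707]), 'tcp_rot': array([ 3.136, -0.164,  0.   ]), 'wrist_force': array([ 0.494, -0.648,  0.221]), 'torque': array([0.04 , 0.028, 0.018]), 'finger_gap': np.float64(87.746), 'gripper_force': np.float64(0.0)}
((634.9229736328125, -176.65672302246094), 18.069368362426758) [ 635.36951057 -176.64414538   47.7387365 ]
[52.06951057 -2.59414538] 52.13409173254046 -0.049779654491304955
off [-0.0399 -0.007   0.2267] tw [ 0.0008 -0.0003 -0.0519]
off [-0.04   -0.0071  0.3417] tw [ 0.0008 -0.0003 -0.0519]
```

Call:
send_rows:
  offset:
    - [-0.04, -0.007, 0.1]
    - [-0.04, -0.007, 0.2]
    - [-0.04, -0.007, 0.26]
    - [-0.04, -0.007, 0.3]
    - [-0.04, -0.007, 0.33]
    - [-0.04, -0.007, 0.341]
    - [-0.04, -0.007, 0.341]
    - [-0.04, -0.007, 0.341]
  twist:
    - [0, 0, -0.05]
    - [0, 0, -0.05]
    - [0, 0, -0.05]
    - [0, 0, -0.05]
    - [0, 0, -0.05]
    - [0, 0, -0.05]
    - [0, 0, -0.05]
    - [0, 0, -0.05]

```text
clock: 2.55
ee_pos: [584.6, -172.4, 44.8]
tcp_rot: [3.14, -0.078, 0.002]
wrist_force: [0.3, -0.1, 0.6]
finger_gap: 88.0
gripper_force: 0.0
```

Call:
send_rows:
  hand: 0
  offset:
    - [0, 0, 0]
    - [0, 0, 0]
    - [0, 0, 0]
    - [0, 0, 0]
    - [0, 0, 0]
    - [0, 0, 0]
    - [0, 0, 0]
    - [0, 0, 0]
  twist:
    - [0, 0, 0]
    - [0, 0, 0]
    - [0, 0, 0]
    - [0, 0, 0]
    - [0, 0, 0]
    - [0, 0, 0]
    - [0, 0, 0]
    - [0, 0, 0]

```text
clock: 3.35
ee_pos: [584.0, -172.1, 43.8]
tcp_rot: [3.141, -0.077, -0.0]
wrist_force: [0.5, 0.6, 0.5]
finger_gap: 27.2
gripper_force: 0.0
```

Call:
send_rows:
  offset:
    - [0, 0, 0]
    - [0, 0, 0]
    - [0, 0, 0]
    - [0, 0, 0]
    - [0, 0, -0.1]
    - [0, 0, -0.2]
    - [0, 0, -0.3]
    - [0, 0, -0.3]
  twist:
    - [0, 0, 0]
    - [0, 0, 0]
    - [0, 0, 0]
    - [0, 0, 0]
    - [0, 0, 0]
    - [0, 0, 0]
    - [0, 0, 0]
    - [0, 0, 0]

```text
clock: 4.15
ee_pos: [587.0, -172.3, 169.3]
tcp_rot: [3.139, -0.077, 0.013]
wrist_force: [1.0, 0.7, -4.5]
finger_gap: 15.8
gripper_force: 30.0
```

Run:
```python
from h import *
s=st()
# move to (520,205,170): travel
go([560,215,190],-.08)
```

```text
{'clock': np.float64(4.15), 'q': array([ 0.35 ,  0.442, -0.195,  1.688,  0.098,  1.012, -1.498]), 'ee_pos': array([ 586.982, -172.296,  169.273]), 'tcp_rot': array([ 3.139, -0.077,  0.013]), 'wrist_force': array([ 0.958,  0.703, -4.454]), 'torque': array([ 0.038, -0.09 ,  0.004]), 'finger_gap': np.float64(15.756), 'gripper_force': np.float64(29.999)}
off [-0.1145 -0.9637 -0.0541] tw [ 0.0011 -0.0081  0.0295]
```

Call:
send_rows:
  offset:
    - [-0.1, -0.1, -0.05]
    - [-0.1, -0.25, -0.05]
    - [-0.1, -0.4, -0.05]
    - [-0.1, -0.5, -0.05]
    - [-0.1, -0.58, -0.05]
    - [-0.1, -0.62, -0.05]
    - [-0.1, -0.62, -0.05]
    - [-0.1, -0.62, -0.05]
  twist:
    - [0, 0, 0.03]
    - [0, 0, 0.03]
    - [0, 0, 0.03]
    - [0, 0, 0.03]
    - [0, 0, 0.03]
    - [0, 0, 0.03]
    - [0, 0, 0.03]
    - [0, 0, 0.03]

```text
clock: 4.95
ee_pos: [555.4, 77.2, 182.5]
tcp_rot: [3.138, -0.126, -0.004]
wrist_force: [0.0, -0.5, -4.1]
finger_gap: 15.8
gripper_force: 30.0
```

Run:
```python
from h import *
st(); i,im,d=cam('wrist'); W=pts(i,d); np.savez('/tmp/w2',W=W,im=im); cv2.imwrite('pics/w2.png',im[...,::-1])
```

```text
{'clock': np.float64(4.95), 'q': array([-1.000e-03,  3.610e-01, -2.850e-01,  1.785e+00,  1.180e-01,
        1.015e+00, -1.982e+00]), 'ee_pos': array([555.422,  77.191, 182.469]), 'tcp_rot': array([ 3.138, -0.126, -0.004]), 'wrist_force': array([ 0.026, -0.485, -4.059]), 'torque': array([-0.04 , -0.001,  0.03 ]), 'finger_gap': np.float64(15.815), 'gripper_force': np.float64(29.999)}
```

View pics/w2.png

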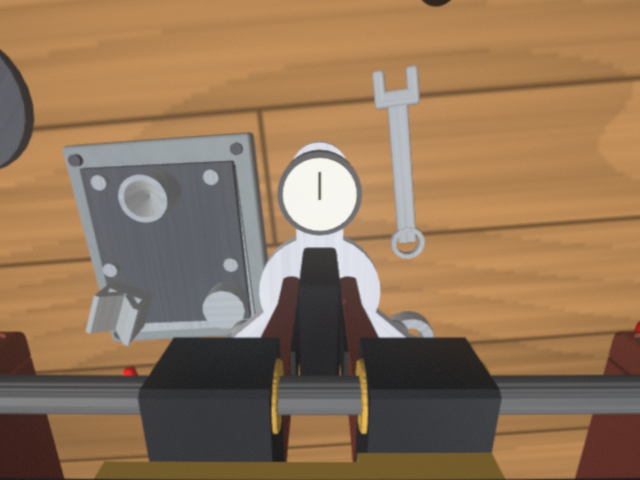

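The wrist view shows the cone cup at (143,198), the flat post at (223,303) and the groove block at (117,313). The carrier is held with its dial at (319,193). Next I measure the seats.

Run:
```python
from h import *
Z=np.load('/tmp/w2.npz');W=Z['W'];v,u=np.mgrid[0:480,0:640]
def circ(P): return cv2.minEnclosingCircle(P[:,:2].astype(np.float32))
def sel(c,r,lo,hi): return W[(np.hypot(u-c[0],v-c[1])<r)&(W[...,2]>lo)&(W[...,2]<hi)]
A=sel((143,198),40,68.5,73); C=sel((223,303),35,57,63); B=sel((117,313),45,68,73)
for n,P in(('cone',A),('flat',C)): print(n,len(P),P.mean(0),circ(P),np.median(P[:,2]))
cup=sel((143,198),22,45,68); k=cup[:,2]<60; print('cup low',len(cup),cup[k].mean(0),k.sum(),cup[:,2].min())
print('groove rim',len(B),B.mean(0),cv2.minAreaRect(B[:,:2].astype(np.float32)))
Bv=sel((117,313),45,50,73); 
print('groove flank',len(Bv),Bv.mean(0))
pl=sel((170,240),130,20,25); print('base',pl.mean(0),cv2.minAreaRect(pl[:,:2].astype(np.float32)))
D=sel((319,193),45,0,400); h=D[:,2]; D=D[abs(h-np.median(h))<4]; print('dial',circ(D),np.median(D[:,2]))
ee=[555.4,77.2]; g=sel((320,262),16,0,400); print('grip',np.median(g[:,2])); print(pose()[1].as_euler('zyx'))
```

```text
cone 1028 [591.09361116 206.20912388  70.01012534] ((591.0308837890625, 205.94505310058594), 18.366764068603516) 70.00300140531536
flat 1277 [490.32174807 163.78373272  59.62460141] ((489.4329528808594, 164.31576538085938), 18.366493225097656) 59.66853476007856
cup low 753 [590.40176984 206.83489008  58.70941415] 84 56.23692044066877
groove rim 666 [493.10491996 254.52249102  69.95121489] ((492.198974609375, 254.25119018554688), (36.32450485229492, 37.12883758544922), 64.00334167480469)
groove flank 2388 [494.96905968 252.25337672  63.27626651]
base [575.5683921  200.14084458  21.50576557] ((536.0648193359375, 210.48977661132812), (159.30712890625, 189.8976287841797), 89.37116241455078)
dial ((606.4981689453125, 73.60647583007812), 18.21959114074707) 186.33947828230092
grip 195.04783378659963
[ 8.17440063e-02 -1.95450165e-03  3.14047451e+00]
```

Run:
```python
from h import *
st(); go([531.9,207.7,135],-.031)
```

```text
{'clock': np.float64(5.0), 'q': array([ 0.   ,  0.36 , -0.285,  1.785,  0.118,  1.015, -1.982]), 'ee_pos': array([555.687,  76.221, 182.721]), 'tcp_rot': array([ 3.138e+00, -1.280e-01, -3.000e-03]), 'wrist_force': array([ 1.216, -0.721, -3.696]), 'torque': array([ 0.063, -0.023,  0.01 ]), 'finger_gap': np.float64(15.702), 'gripper_force': np.float64(29.999)}
off [-0.0859 -0.3229  0.1191] tw [ 0.0012  0.0018 -0.0485]
```

Call:
send_rows:
  offset:
    - [-0.03, -0.1, 0.0]
    - [-0.06, -0.2, 0.02]
    - [-0.086, -0.28, 0.06]
    - [-0.086, -0.32, 0.1]
    - [-0.086, -0.323, 0.119]
    - [-0.086, -0.323, 0.119]
    - [-0.086, -0.323, 0.119]
    - [-0.086, -0.323, 0.119]
  twist:
    - [0, 0, -0.01]
    - [0, 0, -0.02]
    - [0, 0, -0.04]
    - [0, 0, -0.0485]
    - [0, 0, -0.0485]
    - [0, 0, -0.0485]
    - [0, 0, -0.0485]
    - [0, 0, -0.0485]

```text
clock: 5.8
ee_pos: [533.4, 207.3, 136.8]
tcp_rot: [3.141, -0.052, 0.002]
wrist_force: [0.2, -0.1, -4.3]
finger_gap: 15.7
gripper_force: 30.0
```

Run:
```python
from h import *
st(); 
P=[]
for k in range(6):
    i,im,d=cam('wrist'); s=status.get_state(); P.append(np.r_[s['ee_pos'],s['tcp_rot'],s['wrist_force']])
P=np.array(P); print(P.mean(0).round(3),P.std(0).round(3))
W=pts(i,d); np.savez('/tmp/w3',W=W,im=im); cv2.imwrite('pics/w3.png',im[...,::-1]); 
m=P.mean(0); go([531.9,207.7,118],-.031,m[:3],R.from_rotvec(m[3:6]))
```

```text
{'clock': np.float64(5.8), 'q': array([-0.205,  0.433, -0.329,  1.804,  0.171,  0.931, -2.211]), 'ee_pos': array([533.416, 207.349, 136.801]), 'tcp_rot': array([ 3.141e+00, -5.200e-02,  2.000e-03]), 'wrist_force': array([ 0.165, -0.145, -4.309]), 'torque': array([0.009, 0.005, 0.012]), 'finger_gap': np.float64(15.657), 'gripper_force': np.float64(29.999)}
[ 5.32971e+02  2.08419e+02  1.36792e+02 -1.04700e+00  1.50000e-02
 -0.00000e+00  6.00000e-03 -9.80000e-02 -3.78700e+00] [2.440e-01 4.190e-01 1.190e-01 2.961e+00 4.700e-02 2.000e-03 3.000e-01
 5.610e-01 4.420e-01]
off [-0.0021  0.0398 -0.0251] tw [-1.9998e+00  3.0700e-02  9.0000e-04]
```

View pics/w3.png

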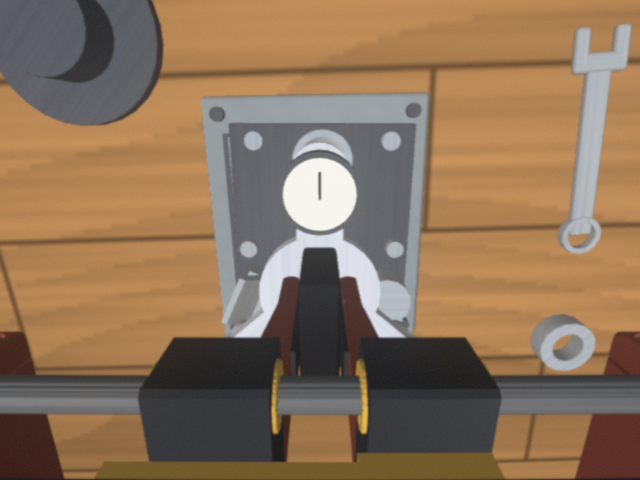

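```bash
cat >> h.py <<'E'
def mst(n=6):
    P=[];Q=[]
    for k in range(n):
        read_camera('wrist'); s=status.get_state(); P.append(np.r_[s['ee_pos'],s['wrist_force'],s['torque']]); Q.append(s['tcp_rot'])
    r=R.from_rotvec(Q).mean(); P=np.mean(P,0); yaw=np.arctan2(r.as_matrix()[1,0],r.as_matrix()[0,0]); z=r.as_matrix()[:,2]
    print(round(status.get_state()['clock'],2),'pos',P[:3].round(2),'yaw',yaw.round(4),'tilt',z[:2].round(4),'F',P[3:6].round(2),'M',P[6:].round(3),status.get_state()['finger_gap']); return P[:3],r
E
python3 - <<'E'
from h import *
Z=np.load('/tmp/w3.npz');W=Z['W'];v,u=np.mgrid[0:480,0:640]
def sel(c,r,lo,hi): return W[(np.hypot(u-c[0],v-c[1])<r)&(W[...,2]>lo)&(W[...,2]<hi)]
D=sel((319,193),45,130,150); h=np.median(D[:,2]); D=D[abs(D[:,2]-h)<3]; print('dial',cv2.minEnclosingCircle(D[:,:2].astype(np.float32)),h)
A=sel((322,150),40,67,74)
B=W[(v>250)&(u<280)&(W[...,2]>67)&(W[...,2]<74)&(u>210)]; C=W[(v>270)&(v<335)&(u<415)&(u>365)&(W[...,2]>57)&(W[...,2]<63)]
from scipy.optimize import least_squares
for P,n in((A,'cone'),(C,'flat')):
    print(n,len(P),P.min(0).round(1),P.max(0).round(1),np.median(P[:,2]))
pl=W[(W[...,2]>19)&(W[...,2]<25)&(abs(W[...,0]-536)<110)&(abs(W[...,1]-210)<100)]; print(cv2.minAreaRect(pl[:,:2].astype(np.float32)))
E
```

```text
dial ((584.0365600585938, 207.87562561035156), 18.161502838134766) 140.65539142577705
cone 748 [588.2 188.   67. ] [608.8 223.3  72.1] 69.94860645398344
flat 1058 [476.  146.8  57.1] [507.8 169.4  61.8] 59.52630673244954
((536.4619140625, 210.73422241210938), (159.7692413330078, 189.09127807617188), 89.2999496459961)
```

Call:
send_rows:
  offset:
    - [-0.0022, 0.0028, 0.01]
    - [-0.0022, 0.0028, 0.025]
    - [-0.0022, 0.0028, 0.04]
    - [-0.0022, 0.0028, 0.052]
    - [-0.0022, 0.0028, 0.06]
    - [-0.0022, 0.0028, 0.065]
    - [-0.0022, 0.0028, 0.068]
    - [-0.0022, 0.0028, 0.07]
  twist:
    - [0, 0, 0]
    - [0, 0, 0]
    - [0, 0, 0]
    - [0, 0, 0]
    - [0, 0, 0]
    - [0, 0, 0]
    - [0, 0, 0]
    - [0, 0, 0]

```text
clock: 6.9
ee_pos: [531.6, 208.1, 108.2]
tcp_rot: [-3.141, 0.047, -0.0]
wrist_force: [-0.0, 0.7, -4.1]
finger_gap: 15.5
gripper_force: 30.0
```

Run:
```python
from h import *
mst()
```

```text
7.2 pos [531.61 208.09 108.34] yaw -0.0299 tilt [0.0002 0.    ] F [ 0.13  0.07 -4.05] M [0.021 0.001 0.006] 15.875102520818428
```

Call:
send_rows:
  offset:
    - [0, 0, 0.001]
    - [0, 0, 0.002]
    - [0, 0, 0.003]
    - [0, 0, 0.004]
    - [0, 0, 0.005]
    - [0, 0, 0.006]
    - [0, 0, 0.006]
    - [0, 0, 0.006]
  twist:
    - [0, 0, 0]
    - [0, 0, 0]
    - [0, 0, 0]
    - [0, 0, 0]
    - [0, 0, 0]
    - [0, 0, 0]
    - [0, 0, 0]
    - [0, 0, 0]

```text
clock: 8.0
ee_pos: [531.5, 208.1, 105.8]
tcp_rot: [3.141, -0.047, -0.0]
wrist_force: [0.5, -0.1, -3.0]
finger_gap: 16.0
gripper_force: 30.0
```

Run:
```python
from h import *
mst()
```

```text
8.3 pos [531.53 208.07 105.85] yaw -0.0299 tilt [ 0. -0.] F [ 0.13  0.08 -3.54] M [ 0.053 -0.003  0.008] 15.508008837675364
```

Call:
send_rows:
  offset:
    - [0, 0, 0.0005]
    - [0, 0, 0.001]
    - [0, 0, 0.0015]
    - [0, 0, 0.002]
    - [0, 0, 0.0025]
    - [0, 0, 0.0025]
    - [0, 0, 0.0025]
    - [0, 0, 0.0025]
  twist:
    - [0, 0, 0]
    - [0, 0, 0]
    - [0, 0, 0]
    - [0, 0, 0]
    - [0, 0, 0]
    - [0, 0, 0]
    - [0, 0, 0]
    - [0, 0, 0]

```text
clock: 9.1
ee_pos: [531.5, 208.1, 104.8]
tcp_rot: [-3.141, 0.047, 0.0]
wrist_force: [0.3, -1.0, -3.9]
finger_gap: 15.9
gripper_force: 30.0
```

Run:
```python
from h import *
mst()
```

```text
9.4 pos [531.52 208.06 104.84] yaw -0.0299 tilt [ 0. -0.] F [ 0.2  -0.02 -4.  ] M [ 0.02  -0.008  0.001] 15.800352490252553
```

Call:
send_rows:
  offset:
    - [0, 0, 0.0005]
    - [0, 0, 0.001]
    - [0, 0, 0.0015]
    - [0, 0, 0.002]
    - [0, 0, 0.0025]
    - [0, 0, 0.0025]
    - [0, 0, 0.0025]
    - [0, 0, 0.0025]
  twist:
    - [0, 0, 0]
    - [0, 0, 0]
    - [0, 0, 0]
    - [0, 0, 0]
    - [0, 0, 0]
    - [0, 0, 0]
    - [0, 0, 0]
    - [0, 0, 0]

```text
clock: 10.2
ee_pos: [531.6, 208.0, 104.2]
tcp_rot: [3.141, -0.047, 0.001]
wrist_force: [-3.0, -2.5, 4.4]
finger_gap: 15.6
gripper_force: 30.0
```

Run:
```python
from h import *
mst()
```

```text
10.5 pos [531.64 207.97 104.16] yaw -0.0301 tilt [ 0.0003 -0.0001] F [-2.98 -2.7   5.37] M [-0.509  0.386 -0.07 ] 15.702927513604958
```

Call:
send_rows:
  offset:
    - [-0.0003, 0.0003, 0]
    - [-0.0006, 0.0006, 0]
    - [-0.0009, 0.0009, 0]
    - [-0.0012, 0.0012, 0]
    - [-0.0012, 0.0012, 0]
    - [-0.0012, 0.0012, 0]
    - [-0.0012, 0.0012, 0]
    - [-0.0012, 0.0012, 0]
  twist:
    - [0, 0, 0]
    - [0, 0, 0]
    - [0, 0, 0]
    - [0, 0, 0]
    - [0, 0, 0]
    - [0, 0, 0]
    - [0, 0, 0]
    - [0, 0, 0]

```text
clock: 11.3
ee_pos: [531.4, 207.6, 103.9]
tcp_rot: [-3.141, 0.047, -0.001]
wrist_force: [1.4, -0.6, 2.5]
finger_gap: 16.1
gripper_force: 30.0
```

Run:
```python
from h import *
mst()
```

```text
11.6 pos [531.35 207.6  103.87] yaw -0.03 tilt [0.0006 0.0001] F [ 2.16 -1.1   1.32] M [-0.266 -0.735 -0.07 ] 15.97044674221019
```

Call:
send_rows:
  offset:
    - [-0.0002, 0.0003, 0.0003]
    - [-0.0002, 0.0005, 0.0006]
    - [-0.0002, 0.0005, 0.0008]
    - [-0.0002, 0.0005, 0.0008]
    - [-0.0002, 0.0005, 0.0008]
    - [-0.0002, 0.0005, 0.0008]
    - [-0.0002, 0.0005, 0.0008]
    - [-0.0002, 0.0005, 0.0008]
  twist:
    - [0, 0, 0]
    - [0, 0, 0]
    - [0, 0, 0]
    - [0, 0, 0]
    - [0, 0, 0]
    - [0, 0, 0]
    - [0, 0, 0]
    - [0, 0, 0]

```text
clock: 12.4
ee_pos: [531.3, 207.5, 103.8]
tcp_rot: [-3.141, 0.047, -0.001]
wrist_force: [4.6, -1.4, 5.6]
finger_gap: 15.6
gripper_force: 30.0
```

Run:
```python
from h import *
mst()
```

```text
12.7 pos [531.27 207.56 103.78] yaw -0.03 tilt [0.0007 0.0003] F [ 3.55 -1.05  5.23] M [-0.185 -1.079 -0.106] 15.966725145082364
```

Call:
send_rows:
  offset:
    - [0.0004, 0.0003, 0]
    - [0.0008, 0.0005, 0]
    - [0.0008, 0.0005, 0]
    - [0.0008, 0.0005, 0]
    - [0.0008, 0.0005, 0]
    - [0.0008, 0.0005, 0]
    - [0.0008, 0.0005, 0]
    - [0.0008, 0.0005, 0]
  twist:
    - [0, 0, 0]
    - [0, 0, 0]
    - [0, 0, 0]
    - [0, 0, 0]
    - [0, 0, 0]
    - [0, 0, 0]
    - [0, 0, 0]
    - [0, 0, 0]

```text
clock: 13.5
ee_pos: [531.3, 207.5, 103.8]
tcp_rot: [-3.141, 0.047, -0.0]
wrist_force: [2.2, -1.7, 6.3]
finger_gap: 15.9
gripper_force: 30.0
```

Run:
```python
from h import *
mst()
```

```text
13.8 pos [531.3  207.53 103.77] yaw -0.0298 tilt [0.0003 0.0004] F [2.53 0.03 5.54] M [-0.087 -0.879 -0.099] 15.737763331693955
```

```bash
cat > pl.py <<'E'
from h import *
def look(n=8):
    ds=[]
    for k in range(n):
        i=camera_info('wrist'); im,d=read_camera('wrist'); ds.append(np.where(d==0,np.nan,d))
    d=np.nan_to_num(np.nanmean(ds,0)); return i,im,pts(i,d)
def plane(P,c,n,tol=1.5):
    for _ in range(6):
        A=np.c_[P[:,:2]-c,np.ones(len(P))]; k=np.linalg.lstsq(A,P[:,2],rcond=None)[0]; e=P[:,2]-A@k; P=P[abs(e)<max(tol,0)]
    print(n,len(P),'slope',k[:2].round(4),'z@',k[2].round(2),'rms',e.std().round(2)); return k
if __name__=='__main__':
    i,im,W=look(); np.savez('/tmp/w4',W=W,im=im); v,u=np.mgrid[0:480,0:640]
    Z=W[...,2]; O=np.array([531,208])
    plane(W[(np.hypot(u-319,v-193)<32)&(abs(Z-108)<4)],O+[52,-1.6],'dial')
    plane(W[(abs(Z-96)<3)&(u>200)&(u<440)&(v>140)],O,'plate')
    plane(W[(abs(Z-22)<2.5)&(abs(W[...,0]-536)<93)&(abs(W[...,1]-210)<78)],O,'base')
    plane(W[(abs(Z-40)<4)&(abs(W[...,0]-536)<80)&(abs(W[...,1]-210)<70)],O,'seatplate')
    D=W[(np.hypot(u-319,v-193)<50)&(abs(Z-108)<3)]; print(cv2.minEnclosingCircle(D[:,:2].astype(np.float32)))
E
python3 pl.py
python3 - <<'E'
from pl import *
W=np.load('/tmp/w3.npz')['W'];Z=W[...,2];v,u=np.mgrid[0:480,0:640];O=np.array([533,208.5])
plane(W[(np.hypot(u-319,v-193)<32)&(abs(Z-141)<4)],O+[52,-1.6],'dial3')
plane(W[(abs(Z-129)<3)&(u>200)&(u<440)&(v>140)],O,'plate3')
plane(W[(abs(Z-22)<2.5)&(abs(W[...,0]-536)<93)&(abs(W[...,1]-210)<78)],O,'base3')
W=np.load('/tmp/w1.npz')['W'];Z=W[...,2];O=np.array([583,-174])
m=(abs(W[...,0]-583)<90)&(abs(W[...,1]+174)<80)
plane(W[m&(abs(Z-48)<2.5)&(np.hypot(u-313,v-178)<22)],O+[52,-1.6],'dial1')
plane(W[m&(abs(Z-36)<3)],O,'plate1')
plane(W[(abs(Z)<3)],O,'bench1')
E
```

```text
dial 3205 slope [ 0.0029 -0.0003] z@ 108.01 rms 0.23
plate 5336 slope [0.0013 0.0002] z@ 95.33 rms 0.25
base 12664 slope [-0.0015  0.0006] z@ 21.51 rms 0.26
seatplate 19867 slope [-0.002   0.0002] z@ 39.56 rms 0.25
((582.718994140625, 206.4964141845703), 18.0494327545166)
dial3 3148 slope [ 0.0022 -0.0017] z@ 140.83 rms 0.59
plate3 5247 slope [ 0.0005 -0.0006] z@ 128.19 rms 0.58
base3 9861 slope [-0.0016  0.0008] z@ 21.53 rms 0.64
dial1 1431 slope [-0.0042 -0.    ] z@ 47.79 rms 0.66
plate1 4789 slope [-0.0021  0.0004] z@ 35.37 rms 0.63
bench1 179429 slope [-0.0014  0.0002] z@ -0.43 rms 0.65
```

Call:
send_rows:
  offset:
    - [0.0005, 0, 0]
    - [0.001, 0, 0]
    - [0.0014, 0, 0]
    - [0.0014, 0, 0.0003]
    - [0.0014, 0, 0.0003]
    - [0.0014, 0, 0.0003]
    - [0.0014, 0, 0.0003]
    - [0.0014, 0, 0.0003]
  twist:
    - [0, 0, 0]
    - [0, 0, 0]
    - [0, 0, 0]
    - [0, 0, 0]
    - [0, 0, 0]
    - [0, 0, 0]
    - [0, 0, 0]
    - [0, 0, 0]

```text
clock: 15.0
ee_pos: [531.4, 207.5, 103.8]
tcp_rot: [-3.141, 0.047, 0.001]
wrist_force: [-0.1, -0.6, 7.4]
finger_gap: 16.0
gripper_force: 30.0
```

Run:
```python
from h import *
mst()
```

```text
15.3 pos [531.37 207.56 103.74] yaw -0.0296 tilt [-0.0005  0.0002] F [ 0.91 -0.84  8.16] M [-0.13  -0.483 -0.127] 16.21002485534719
```

Call:
send_rows:
  offset:
    - [0.0004, 0.0003, 0]
    - [0.0008, 0.0003, 0]
    - [0.0008, 0.0003, 0.0002]
    - [0.0008, 0.0003, 0.0004]
    - [0.0008, 0.0003, 0.0004]
    - [0.0008, 0.0003, 0.0004]
    - [0.0008, 0.0003, 0.0004]
    - [0.0008, 0.0003, 0.0004]
  twist:
    - [0, 0, 0.001]
    - [0, 0, 0.002]
    - [0, 0, 0.002]
    - [0, 0, 0.002]
    - [0, 0, 0.002]
    - [0, 0, 0.002]
    - [0, 0, 0.002]
    - [0, 0, 0.002]

```text
clock: 16.1
ee_pos: [531.5, 207.5, 103.7]
tcp_rot: [-3.141, 0.049, 0.001]
wrist_force: [-0.9, -1.4, 9.5]
finger_gap: 16.2
gripper_force: 30.0
```

```bash
python3 - <<'E'
from h import *
mst()
E
python3 pl.py
```

```text
16.4 pos [531.42 207.51 103.7 ] yaw -0.0314 tilt [-0.0008  0.0001] F [-0.61 -1.13  9.79] M [-0.165 -0.183 -0.013] 15.910915534326543
dial 3205 slope [ 0.0016 -0.0004] z@ 107.88 rms 0.24
plate 5321 slope [0.0002 0.0001] z@ 95.26 rms 0.25
base 12665 slope [-0.0015  0.0005] z@ 21.51 rms 0.26
seatplate 19861 slope [-0.0021  0.0001] z@ 39.56 rms 0.25
((582.8032836914062, 206.41781616210938), 18.04669189453125)
```

Call:
send_rows:
  offset:
    - [0.0005, 0.0005, 0]
    - [0.001, 0.001, 0]
    - [0.001, 0.0015, 0]
    - [0.001, 0.001, 0]
    - [0.001, 0.0004, 0]
    - [0.001, -0.0004, 0]
    - [0.001, 0.0004, 0]
    - [0.001, 0.0008, 0]
  twist:
    - [0, 0, 0]
    - [0, 0, 0]
    - [0, 0, 0.002]
    - [0, 0, 0]
    - [0, 0, 0]
    - [0, 0, -0.002]
    - [0, 0, 0]
    - [0, 0, 0]

```text
clock: 17.6
ee_pos: [531.5, 207.4, 103.7]
tcp_rot: [-3.141, 0.049, 0.002]
wrist_force: [-1.5, 0.3, 10.4]
finger_gap: 16.1
gripper_force: 30.0
```

```bash
python3 - <<'E'
from h import *
mst()
E
python3 pl.py
```

```text
17.9 pos [531.49 207.46 103.67] yaw -0.0312 tilt [-0.0013  0.0003] F [-1.3  -0.22 10.  ] M [-0.024  0.045 -0.062] 15.97334437235835
dial 3205 slope [-0.0006 -0.0006] z@ 107.82 rms 0.23
plate 5319 slope [-0.0006  0.0002] z@ 95.23 rms 0.25
base 12691 slope [-0.0015  0.0005] z@ 21.52 rms 0.26
seatplate 19851 slope [-0.0019  0.0001] z@ 39.56 rms 0.25
((582.9131469726562, 206.27244567871094), 18.036415100097656)
```

Call:
send_rows:
  offset:
    - [0.0005, 0.0003, 0]
    - [0.001, 0.0006, 0]
    - [0.0014, 0.0006, 0]
    - [0.0014, 0.0002, 0]
    - [0.0014, -0.0004, 0]
    - [0.0014, -0.0004, 0]
    - [0.0014, 0.0002, 0]
    - [0.0014, 0.0002, 0]
  twist:
    - [0, 0, 0]
    - [0, 0, 0.001]
    - [0, 0, 0.002]
    - [0, 0, 0.001]
    - [0, 0, 0]
    - [0, 0, 0]
    - [0, 0, 0]
    - [0, 0, 0]

```text
clock: 19.1
ee_pos: [531.6, 207.4, 103.7]
tcp_rot: [-3.141, 0.049, 0.003]
wrist_force: [-3.1, -0.2, 11.3]
finger_gap: 16.0
gripper_force: 30.0
```

```bash
python3 - <<'E'
from h import *
mst()
E
python3 pl.py
```

```text
19.4 pos [531.54 207.44 103.66] yaw -0.031 tilt [-0.0021  0.0002] F [-3.25 -0.56 11.38] M [-0.053  0.368 -0.1  ] 15.663391313617623
dial 3205 slope [ 0.     -0.0006] z@ 107.79 rms 0.23
plate 5322 slope [-0.0011 -0.0002] z@ 95.24 rms 0.25
base 12698 slope [-0.0014  0.0006] z@ 21.51 rms 0.26
seatplate 19857 slope [-0.002   0.0001] z@ 39.56 rms 0.25
((582.9315185546875, 206.23709106445312), 18.0556640625)
```

Call:
send_rows:
  offset:
    - [-0.0003, 0.0003, 0]
    - [-0.0005, 0.0006, 0]
    - [-0.0005, 0.001, 0]
    - [-0.0005, 0.001, 0]
    - [-0.0005, 0.001, 0]
    - [-0.0005, 0.001, 0]
    - [-0.0005, 0.001, 0]
    - [-0.0005, 0.001, 0]
  twist:
    - [0, 0, 0]
    - [0, 0, 0.001]
    - [0, 0, 0.002]
    - [0, 0, 0.002]
    - [0, 0, 0.002]
    - [0, 0, 0.002]
    - [0, 0, 0.002]
    - [0, 0, 0.002]

```text
clock: 20.6
ee_pos: [531.5, 207.4, 103.7]
tcp_rot: [-3.141, 0.051, 0.003]
wrist_force: [-2.0, 0.6, 11.1]
finger_gap: 16.0
gripper_force: 30.0
```

```bash
python3 - <<'E'
from h import *
mst()
E
python3 pl.py
```

```text
20.9 pos [531.52 207.4  103.67] yaw -0.0327 tilt [-0.0016  0.0007] F [-2.32  0.94 10.87] M [0.154 0.208 0.034] 15.643519932837496
dial 3205 slope [-0.      0.0006] z@ 107.8 rms 0.23
plate 5325 slope [-0.0008  0.0006] z@ 95.24 rms 0.25
base 12685 slope [-0.0014  0.0006] z@ 21.5 rms 0.26
seatplate 19792 slope [-0.0017  0.0002] z@ 39.55 rms 0.24
((582.921142578125, 206.28440856933594), 18.021350860595703)
```

Call:
send_rows:
  offset:
    - [-0.0003, -0.0002, 0.0001]
    - [-0.0006, -0.0004, 0.0001]
    - [-0.0006, -0.0004, 0.0001]
    - [-0.0006, -0.0004, 0.0001]
    - [-0.0006, -0.0004, 0.0001]
    - [-0.0006, -0.0004, 0.0001]
    - [-0.0006, -0.0004, 0.0001]
    - [-0.0006, -0.0004, 0.0001]
  twist:
    - [0, 0, -0.0005]
    - [0, 0, -0.001]
    - [0, 0, -0.001]
    - [0, 0, -0.001]
    - [0, 0, -0.001]
    - [0, 0, -0.001]
    - [0, 0, -0.001]
    - [0, 0, -0.001]

```text
clock: 22.1
ee_pos: [531.5, 207.4, 103.7]
tcp_rot: [-3.141, 0.05, 0.002]
wrist_force: [-1.2, 1.4, 10.4]
finger_gap: 15.7
gripper_force: 30.0
```

```bash
python3 - <<'E'
from h import *
mst()
E
python3 pl.py
```

```text
22.4 pos [531.51 207.41 103.67] yaw -0.0319 tilt [-0.0013  0.0006] F [-1.68  0.47  9.98] M [0.105 0.09  0.004] 15.801033676614683
dial 3205 slope [-0.0002  0.0008] z@ 107.81 rms 0.23
plate 5321 slope [-0.0006  0.0006] z@ 95.23 rms 0.25
base 12713 slope [-0.0015  0.0006] z@ 21.51 rms 0.26
seatplate 19799 slope [-0.0019  0.0003] z@ 39.56 rms 0.25
((582.9231567382812, 206.23837280273438), 18.02204704284668)
```

Call:
send_rows:
  offset:
    - [0, 0, -0.0003]
    - [0, 0, -0.0006]
    - [0, 0, -0.001]
    - [0, 0, -0.001]
    - [0, 0, -0.001]
    - [0, 0, -0.001]
    - [0, 0, -0.001]
    - [0, 0, -0.001]
  twist:
    - [0, 0, 0]
    - [0, 0, 0]
    - [0, 0, 0]
    - [0, 0, 0]
    - [0, 0, 0]
    - [0, 0, 0]
    - [0, 0, 0]
    - [0, 0, 0]

```text
clock: 23.6
ee_pos: [531.5, 207.4, 103.7]
tcp_rot: [-3.141, 0.05, 0.002]
wrist_force: [0.4, 1.8, 6.8]
finger_gap: 16.2
gripper_force: 30.0
```

```bash
python3 - <<'E'
from h import *
mst()
E
python3 pl.py
```

```text
23.9 pos [531.49 207.41 103.7 ] yaw -0.0319 tilt [-0.0015  0.0006] F [-1.21  0.45  6.96] M [ 0.239 -0.155 -0.012] 15.74712710303591
dial 3205 slope [0.0004 0.0014] z@ 107.83 rms 0.23
plate 5314 slope [-0.0008  0.0005] z@ 95.26 rms 0.25
base 12683 slope [-0.0016  0.0006] z@ 21.51 rms 0.26
seatplate 19810 slope [-0.0019  0.0002] z@ 39.56 rms 0.25
((582.8937377929688, 206.3133087158203), 18.050317764282227)
```

Call:
send_rows:
  hand: 0.6
  offset:
    - [0, 0, 0]
    - [0, 0, 0]
    - [0, 0, 0]
    - [0, 0, 0]
    - [0, 0, 0]
    - [0, 0, 0]
    - [0, 0, -0.002]
    - [0, 0, -0.01]
  twist:
    - [0, 0, 0]
    - [0, 0, 0]
    - [0, 0, 0]
    - [0, 0, 0]
    - [0, 0, 0]
    - [0, 0, 0]
    - [0, 0, 0]
    - [0, 0, 0]

```text
clock: 25.1
ee_pos: [532.4, 206.3, 107.5]
tcp_rot: [3.141, -0.052, -0.001]
wrist_force: [0.0, 0.6, 0.8]
finger_gap: 52.4
gripper_force: 0.0
```

Call:
send_rows:
  offset:
    - [0, 0, -0.05]
    - [0, 0, -0.1]
    - [0, 0, -0.15]
    - [0, 0, -0.2]
    - [0, 0, -0.2]
    - [0, 0, -0.2]
    - [0, 0, -0.2]
    - [0, 0, -0.2]
  twist:
    - [0, 0, 0]
    - [0, 0, 0]
    - [0, 0, 0]
    - [0, 0, 0]
    - [0, 0, 0]
    - [0, 0, 0]
    - [0, 0, 0]
    - [0, 0, 0]

```text
clock: 25.9
ee_pos: [532.1, 206.1, 186.5]
tcp_rot: [3.14, -0.052, -0.003]
wrist_force: [-0.4, 0.3, -0.3]
finger_gap: 52.9
gripper_force: 0.0
```

Run:
```python
from pl import *
mst(); i,im,W=look(); cv2.imwrite('pics/w5.png',im[...,::-1]); v,u=np.mgrid[0:480,0:640]
Z=W[...,2]; O=np.array([531,208]); m=(abs(W[...,0]-O[0])<90)&(abs(W[...,1]-O[1])<70)
D=W[m&(abs(Z-108)<2)&(W[...,0]>562)]; print(cv2.minEnclosingCircle(D[:,:2].astype(np.float32)))
plane(W[m&(abs(Z-108)<2)&(W[...,0]>562)],O+[52,-1.6],'dial')
plane(W[m&(abs(Z-96)<2.5)],O,'plate')
plane(W[(abs(Z-22)<2.5)&(abs(W[...,0]-536)<93)&(abs(W[...,1]-210)<78)],O,'base')
plane(W[m&(abs(Z-40)<4)],O,'seatplate')
```

```text
26.2 pos [532.37 206.29 187.  ] yaw -0.033 tilt [-0.0009 -0.0003] F [ 0.16 -0.04 -0.03] M [0.015 0.023 0.003] 52.86335053525444
((582.6768798828125, 206.19683837890625), 18.10639762878418)
dial 2503 slope [-0.0008 -0.    ] z@ 107.9 rms 0.36
plate 5853 slope [-0.0002  0.0001] z@ 95.44 rms 0.24
base 8105 slope [-0.0014  0.0006] z@ 21.62 rms 0.28
seatplate 11586 slope [-0.0016  0.0002] z@ 39.65 rms 0.26
```

View pics/w5.png

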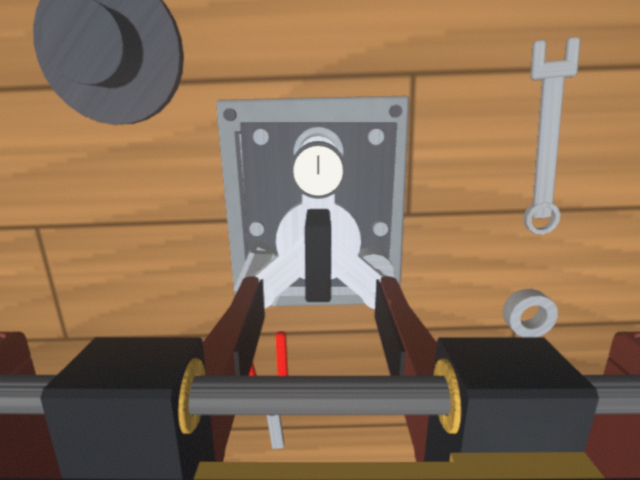

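The final view shows the carrier upright on the fixture, with its dial at (318,170) and the fingers clear of it. Its heights above the base match those measured on the bench to within 0.1 mm, so it is home.

```bash
python3 -c "
from workcell import job; print(job.finish_job())"
```

```text
the job is handed in; nothing more can be done
None
```

The carrier is seated in the cone, groove and flat pad to within about 0.1 mm by camera. It was bedded at about 10–15 N and released with the arm clear, and the job was handed in at about 26 s of the 51 s allowed.

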